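# Find the springy corner of the board jig and snap its shim flat

## Robot

A 6-joint arm with a two-finger parallel gripper is mounted at the origin on the work surface. World frame = base frame: x ahead of the robot, y to its left, z up, the work surface at z = 0. Lengths are in m, angles in rad, forces in N, time in s.
With the tool pointing down it reaches from about 0.375 to 0.9 m from the base axis. Payload 3.1 kg.
Tool frame: the origin (TCP) lies midway between the tips of the shut fingers; the grasp point (between the pads) lies pinch_z behind it (pinch_z is the distance from the TCP to the grasp point, in m); y points along the fingers, z is the direction in which the jaws open and shut, and the axes are right-handed (so a half turn about y gives the same grasp; the last joint's range is limited). The gripper opens to 87 mm and grips with 3 to 60 N. Pads are 19 mm wide; open, the fingers measure 117 mm over their backs; the gripper's body (75 mm by 190 mm) begins 51 mm behind the grasp point.
Start: joints at [1.06, 0.527, 1.433, -0, 1.181, -0.178], TCP at [0.204, 0.591, 0.223] pointing down, gripper open.
Joint ranges: [-3.08, 3.08], [-0.75, 2.2], [0.22, 2.44], [-1.43, 4.57], [0, 2.65], [-2.85, 2.85]. Speed limits (rad/s): [2.79, 2.79, 3.14, 3.14, 3.14, 3.14].

## Interface

Orientations are given as a unit quaternion [x, y, z, w].
In Python, from rig import get_obs, camera, hand_in, pinch_z gives the robot as it stands. The module is installed in compiled form; this text tells all that it offers.
- The arm moves only by the tool arm_command, never from a script. Its argument "plan" is a list of rows, each a list of 2 entries, a list of its own where there are three numbers: the shift along the world's x, y, z in units of 25 mm (1.0 is 25 mm), then the turn about the world's z in units of 5 degrees (1.0 is 5 degrees). A call has 1 to 5 rows; each row is the pose to reach, as a shift and turn from the pose commanded when the call began; what a row does not reach only later rows make up. A row lasts 1/10 s, in which the tool goes at most 50 mm and 8.59 degrees, less where a joint would pass 70% of its speed; a pose out of reach is approached as far as the arm can. A call with a gripper value outside its range is refused whole. "fingers" is the opening, from -1 (shut) to 1 (fully open), set as the call begins (left out, the last holds). The fingers move at their own pace and stop on an object; "force" is the grip in N (left out, the last holds). Time passes only in rows, so rows that repeat a pose let the fingers close. It gives the time, the measured TCP pose, the force and the opening at its end, in the units of the state.
- get_obs(): the state, without advancing time (a new reading comes with each control period).
- camera(name): name is "side" or "top" or "wrist"; returns a dict with "pixels" (384x512x3 uint8, red, green, blue), "camera_matrix" (3x3 intrinsics, pixels), "R" (3x3) and "t" (3): a world point X has camera coordinates R X + t. Camera axes: x right, y down, z forward; pixel columns grow to the right and rows downward; lengths in m; the calibration is good to about 2 mm. A picture is of the moment at which its call begins. There is no depth.
- hand_in(): hands the job in, once; it reports no verdict.
The state is a dict: "time": time; "q": joint angles; "joint_velocities": joint speeds; "joint_torque": joint torques, N m; "position": TCP position; "tool_rot": TCP orientation; "ft_force": force on the tool from outside, world axes, zero at the start; "moment": the same for the moment, N m; "grip_width": finger opening in m.
Only numpy, scipy, OpenCV 4.12 (cv2) and the standard library are available. Lean on these libraries where they do the work, as an engineer would, in place of code of your own. Each camera call takes 0.05 s, during which the arm holds its last target.

## Task

One corner of the board carrier is not sitting solid, because the steel shim under its lug has sprung out of its clip. Press down on the corner lugs one after another until you find the one that gives way, then let go of it and press that corner's shim tab down until it snaps flat into its clip and stays. Use only the fingertips and lift nothing; leave the other three shims, the board and the loose things lying about alone.

Things in the scene. Friction and masses are not known exactly. Their poses are not given: they have to be found in the camera images.
- jig: Fixed board jig: aluminium plate 330 x 330 x 12 mm with a grey plastic carrier 186 x 190 mm and a green 170 mm computer board, up to 70 mm tall. Origin at bench level under the carrier's centre; x away from the robot, y left, z up. At each of its four corners, 68 mm along x and 120 mm along y from the centre, are a dark seat block, a bright shim and, above it, a grey lug of the carrier.
- lug_a: A corner lug of the carrier (the letter says nothing of which corner): flat grey plastic, 40 mm in jig x, 46 mm in jig y, 4 mm thick. Origin at the centre of its upper face, 34 to 44 mm above the bench; heights differ, so height does not tell the loose one. Three are solid; one gives 3 mm under a 4 to 7 N press on its middle, stops there and springs back when let go.
- lug_b: A corner lug of the carrier (the letter says nothing of which corner): flat grey plastic, 40 mm in jig x, 46 mm in jig y, 4 mm thick. Origin at the centre of its upper face, 34 to 44 mm above the bench; heights differ, so height does not tell the loose one. Three are solid; one gives 3 mm under a 4 to 7 N press on its middle, stops there and springs back when let go.
- lug_c: A corner lug of the carrier (the letter says nothing of which corner): flat grey plastic, 40 mm in jig x, 46 mm in jig y, 4 mm thick. Origin at the centre of its upper face, 34 to 44 mm above the bench; heights differ, so height does not tell the loose one. Three are solid; one gives 3 mm under a 4 to 7 N press on its middle, stops there and springs back when let go.
- lug_d: A corner lug of the carrier (the letter says nothing of which corner): flat grey plastic, 40 mm in jig x, 46 mm in jig y, 4 mm thick. Origin at the centre of its upper face, 34 to 44 mm above the bench; heights differ, so height does not tell the loose one. Three are solid; one gives 3 mm under a 4 to 7 N press on its middle, stops there and springs back when let go.
- shim_a: Shim under lug_a: bright steel strip 28 x 2 mm along jig x, fixed at the far end, its bare tab out 46 mm towards the robot. Origin: where to press, on the tab's upper face, 44 mm in jig -x from the lug's centre, 3 to 11 mm below the lug's top, 23 mm from the free end and its small spring clip. Three lie flat, clipped. The sprung one, pressed with 5 to 8 N, goes down 9 to 10 mm, snaps under the clip and stays; its lug sinks 3 mm.
- shim_b: Shim under lug_b: bright steel strip 28 x 2 mm along jig x, fixed at the far end, its bare tab out 46 mm towards the robot. Origin: where to press, on the tab's upper face, 44 mm in jig -x from the lug's centre, 3 to 11 mm below the lug's top, 23 mm from the free end and its small spring clip. Three lie flat, clipped. The sprung one, pressed with 5 to 8 N, goes down 9 to 10 mm, snaps under the clip and stays; its lug sinks 3 mm.
- shim_c: Shim under lug_c: bright steel strip 28 x 2 mm along jig x, fixed at the far end, its bare tab out 46 mm towards the robot. Origin: where to press, on the tab's upper face, 44 mm in jig -x from the lug's centre, 3 to 11 mm below the lug's top, 23 mm from the free end and its small spring clip. Three lie flat, clipped. The sprung one, pressed with 5 to 8 N, goes down 9 to 10 mm, snaps under the clip and stays; its lug sinks 3 mm.
- shim_d: Shim under lug_d: bright steel strip 28 x 2 mm along jig x, fixed at the far end, its bare tab out 46 mm towards the robot. Origin: where to press, on the tab's upper face, 44 mm in jig -x from the lug's centre, 3 to 11 mm below the lug's top, 23 mm from the free end and its small spring clip. Three lie flat, clipped. The sprung one, pressed with 5 to 8 N, goes down 9 to 10 mm, snaps under the clip and stays; its lug sinks 3 mm.
- memory: Loose memory module lying flat on the bench to the robot's right of the jig, 30 x 133 x 4 mm, long along its y; origin at the underside's centre.
- driver: Loose screwdriver, 190 mm long, lying along its x on the bench at the robot's left, nearer than the jig; origin at its middle on the bench.
- screw_jar: Loose clear jar with white cap, 48 mm across and 50 mm tall, to the robot's right of the jig; origin under its middle.
- meter: Loose hand multimeter lying to the robot's left of the jig, 185 x 88 x 48 mm, long along its x; origin at the underside's centre.
Mind the look-alikes: they are no part of the job. Leave any orange look-alike of the part that bears lug_b alone.

How it is judged:
By the outcome, as a careful person would: the job done as asked, in the order asked, and still so for the second after the job is handed in, with the robot touching nothing.
It also fails if it takes over 58 s, if anything falls off the work surface, if the arm or the gripper's body presses on something with over 40 N, if the wrist force passes 120 N, or if a joint passes its speed limit or range.

## Working session

There is one attempt and no reset: what is moved stays moved. The work goes in short steps, Python scripts to look and compute and a tool call to move; the robot and the scene stay as the last step left them, time stands still between calls to the robot, and variables do not carry over. Pictures are saved under pics/ and viewed, and the job is handed in when it is done.

Besides the shell and the picture viewer there is one more tool, called after "Call:" by a JSON object that holds its "api" and its "payload", one argument or row to a line. arm_command: Moves the arm, as the interface text tells. Its arguments: {"type":"object","properties":{"plan":{"type":"array"},"fingers":{"type":"number"},"force":{"type":"number"}},"required":["plan"]}

```bash
mkdir -p pics
python3 - <<'E'
from rig import get_obs,camera,pinch_z
import cv2,numpy as np,pickle
print(get_obs(),pinch_z)
for n in ["top","side","wrist"]:
    c=camera(n); pickle.dump(c,open(f"pics/{n}0.pkl","wb"))
    cv2.imwrite(f"pics/{n}0.png",c["pixels"][:,:,::-1])
    print(n,c["camera_matrix"].tolist(),np.round(c["R"],4).tolist(),np.round(c["t"],4).tolist())
E
```

```text
{'time': 0.0, 'q': array([ 1.05952879e+00,  5.28446330e-01,  1.43388565e+00, -1.31610194e-05,
        1.18139967e+00, -1.78523228e-01]), 'joint_velocities': array([-0.0012539 , -0.00051182,  0.00073764, -0.00077991, -0.00251233,
        0.00178633]), 'joint_torque': array([ 2.97945935e-04, -4.40044999e+01, -1.76592654e+01,  6.33595395e-02,
        5.83978929e-02, -1.59569554e-04]), 'position': array([0.20377762, 0.59007933, 0.22158912]), 'tool_rot': array([ 0.69805615, -0.11735073,  0.11684746, -0.69662981]), 'ft_force': array([ 0.16577149,  0.35549476, -0.12407838]), 'moment': array([ 0.00542089,  0.01596173, -0.02586825]), 'grip_width': 0.08720906936735412} 0.0187
top [[402.571490205666, 0.0, 254.7759869369799], [0.0, 402.571490205666, 189.03751890913625], [0.0, 0.0, 1.0]] [[-0.0585, -0.9983, -0.0033], [-0.9756, 0.0579, -0.2117], [0.2116, -0.0091, -0.9773]] [0.0273, 0.5475, 0.9803]
side [[351.50955923350665, 0.0, 254.28274545862882], [0.0, 351.50955923350665, 198.76894314201363], [0.0, 0.0, 1.0]] [[0.8252, -0.5642, 0.026], [-0.2685, -0.4324, -0.8608], [0.4969, 0.7034, -0.5083]] [-0.4598, 0.2094, 0.6261]
wrist [[337.54370613359504, 0.0, 261.2303562153409], [0.0, 337.54370613359504, 190.97531117158476], [0.0, 0.0, 1.0]] [[0.3269, 0.945, -0.0026], [0.9158, -0.3161, 0.2476], [0.2331, -0.0834, -0.9689]] [-0.6234, -0.0294, 0.3896]
```

Run:
```python
import cv2
a=cv2.imread("pics/top0.png")
cv2.imwrite("pics/top0b.png",cv2.resize(a,(800,600),interpolation=cv2.INTER_CUBIC))
```

```text
(no output)
```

View pics/top0b.png

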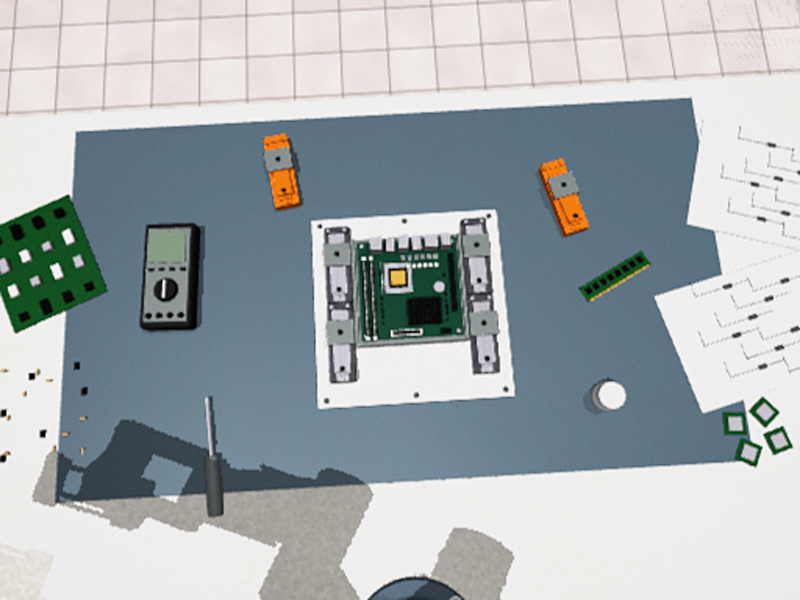

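View pics/side0.png

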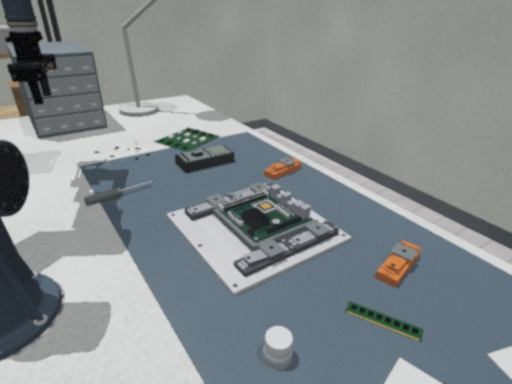

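View pics/wrist0.png

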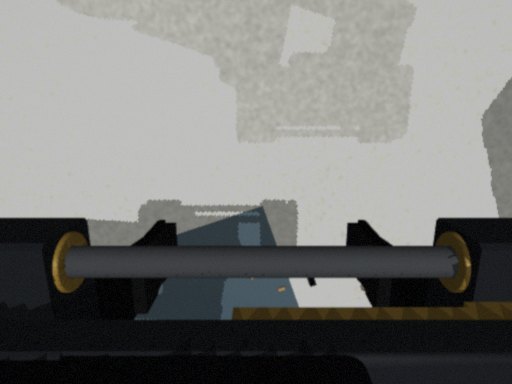

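The top view (800x600) shows the white plate with corners at about (312,221), (496,210), (514,396) and (319,409). The lugs are near (337,254), (476,244), (340,332) and (484,323), and two orange decoys sit outside the jig. I'll enlarge the jig next.

Run:
```python
import cv2
a=cv2.imread("pics/top0.png")
c=a[128:268,190:340]
cv2.imwrite("pics/top0c.png",cv2.resize(c,None,fx=4.2,fy=4.2,interpolation=cv2.INTER_CUBIC))
```

```text
(no output)
```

View pics/top0c.png

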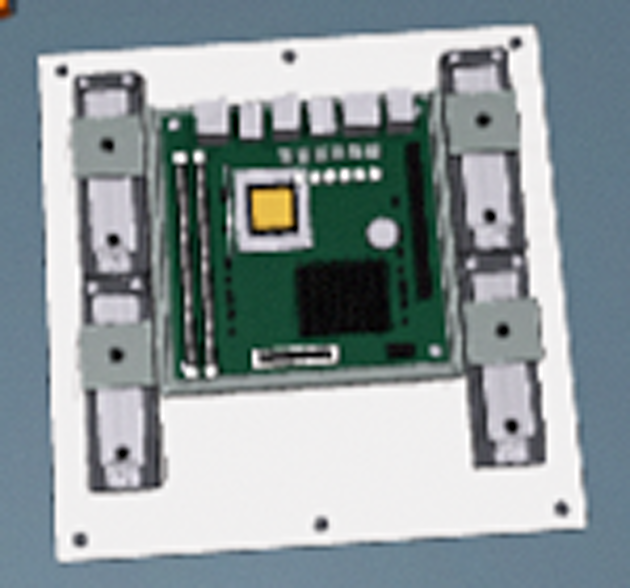

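```bash
cat > h.py <<'E'
import numpy as np,cv2,pickle
def unproj(c,px,z):
    K,R,t=[np.array(c[k],float) for k in("camera_matrix","R","t")]
    d=R.T@np.linalg.solve(K,[px[0],px[1],1.]); o=-R.T@t
    return o+d*(z-o[2])/d[2]
def proj(c,X):
    p=c["camera_matrix"]@(c["R"]@np.array(X)+c["t"]); return p[:2]/p[2]
E
python3 - <<'E'
from h import *
c=pickle.load(open("pics/top0.pkl","rb"))
f=lambda u,v:(190+(u+.5)/4.2-.5,128+(v+.5)/4.2-.5)
L={n:unproj(c,f(*p),.039) for n,p in dict(FL=(108,145),FR=(483,120),NL=(117,355),NR=(502,330)).items()}
print(L)
for a,b in(("FL","FR"),("NL","NR"),("FL","NL"),("FR","NR")):
    d=L[b]-L[a];print(a,b,np.linalg.norm(d),np.degrees(np.arctan2(d[1],d[0])))
print("ctr",np.mean(list(L.values()),0))
P=[unproj(c,f(*p),.012) for p in((39,57),(535,26),(586,525),(58,561))]
print(np.round(P,3),np.mean(P,0));
E
```

```text
{'FL': array([0.63197352, 0.09568169, 0.039     ]), 'FR': array([ 0.63429977, -0.1436177 ,  0.039     ]), 'NL': array([0.49677484, 0.09521405, 0.039     ]), 'NR': array([ 0.49834537, -0.1438948 ,  0.039     ])}
FL FR 0.2393106968283833 -89.44304077161269
NL NR 0.23911400705180916 -89.62366972249357
FL NL 0.1351994961639148 -179.8018181389082
FR NR 0.1359546800444652 -179.88321955887085
ctr [ 0.56534838 -0.02415419  0.039     ]
[[ 0.703  0.141  0.012]
 [ 0.705 -0.187  0.012]
 [ 0.377 -0.189  0.012]
 [ 0.375  0.139  0.012]] [ 0.53989746 -0.02403495  0.012     ]
```

```bash
cat >> h.py <<'E'
def st():
    from rig import get_obs
    from scipy.spatial.transform import Rotation as Ro
    o=get_obs(); R=Ro.from_quat(o["tool_rot"]).as_matrix()
    print("t",round(o["time"],2),"pos",np.round(o["position"]*1000,1),"F",np.round(o["ft_force"],2),"w",round(o["grip_width"],4),"open-axis yaw",round(np.degrees(np.arctan2(R[1,2],R[0,2])),2), "y",np.round(R[:,1],3))
    return o
E
python3 - <<'E'
from h import *
o=st()
c=pickle.load(open("pics/side0.pkl","rb"))
t=pickle.load(open("pics/top0.pkl","rb"))
J=np.array([.5653,-.0241])
a=cv2.imread("pics/side0.png")[170:285,160:350]
cv2.imwrite("pics/side0c.png",cv2.resize(a,None,fx=4.2,fy=4.2,interpolation=cv2.INTER_CUBIC))
for sx in(1,-1):
  for sy in(1,-1):
    for z in(.034,.044):
      print(sx,sy,z,(proj(c,[J[0]+sx*.068,J[1]+sy*.12,z])-[160,170])*4.2)
E
```

```text
t 0.15 pos [203.9 590.2 221.8] F [-0.98 -1.4   0.12] w 0.0871 open-axis yaw 70.94 y [-0.001 -0.001 -1.   ]
1 1 0.034 [410.30409894  74.00518844]
1 1 0.044 [410.76666603  60.87374676]
1 -1 0.034 [656.40278636 250.71706034]
1 -1 0.044 [658.49185631 235.97200831]
-1 1 0.034 [231.91923822 128.96817307]
-1 1 0.044 [231.42846856 115.17460637]
-1 -1 0.034 [460.15203362 333.80152216]
-1 -1 0.044 [461.09854449 318.29044001]
```

View pics/side0c.png

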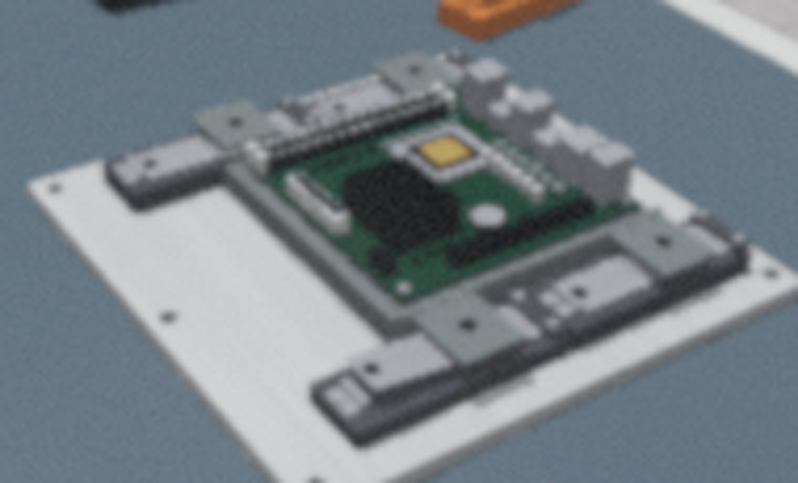

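The four lug centres match the given 240 x 136 mm spacing, with the jig centre at (0.565, -0.024) and yaw about 0. In the side view the lug holes are at (236,122), (413,70), (661,242) and (468,326), which puts their tops at about 37–40 mm. I'll shut the fingers and move towards the near-left lug.

Call:
{"api": "arm_command", "payload": {
  "plan": [
    [[1.0,-1.7,0],1.3],
    [[2.0,-3.4,0],2.6],
    [[3.0,-5.1,0],3.8],
    [[4.0,-6.8,0],3.8],
    [[5.0,-8.5,0],3.8]
  ],
  "fingers": -1,
  "force": 20
}}

```text
time: 0.65
position: [0.3296, 0.3765, 0.2224]
tool_rot: [0.707, -0.0, 0.0, -0.707]
ft_force: [1.1, -0.6, 0.4]
grip_width: 0.0545
```

Call:
{"api": "arm_command", "payload": {
  "plan": [
    [[1.0,-1.7,0],0],
    [[2.0,-3.4,0],0],
    [[3.0,-5.1,0],0],
    [[4.0,-6.8,0],0],
    [[5.0,-8.5,0],0]
  ]
}}

```text
time: 1.15
position: [0.4547, 0.1638, 0.2225]
tool_rot: [-0.707, 0.0, -0.0, 0.707]
ft_force: [1.1, 0.1, -0.2]
grip_width: 0.015
```

Call:
{"api": "arm_command", "payload": {
  "plan": [
    [[0.8,-1.4,-0.5],0],
    [[1.7,-2.8,-1],0],
    [[1.7,-2.8,-2],0],
    [[1.7,-2.8,-3],0],
    [[1.7,-2.8,-3],0]
  ]
}}

```text
time: 1.65
position: [0.4941, 0.0951, 0.1448]
tool_rot: [-0.707, 0.004, 0.002, 0.707]
ft_force: [-0.6, 0.6, 0.9]
grip_width: 0.0002
```

Run:
```python
from h import *
from rig import camera
o=st()
for n in ["top","wrist"]:
    c=camera(n); pickle.dump(c,open(f"pics/{n}1.pkl","wb"))
    cv2.imwrite(f"pics/{n}1.png",c["pixels"][:,:,::-1])
```

```text
t 1.65 pos [494.1  95.1 144.8] F [-0.64  0.64  0.86] w 0.0002 open-axis yaw 89.86 y [-0.008  0.    -1.   ]
```

View pics/wrist1.png

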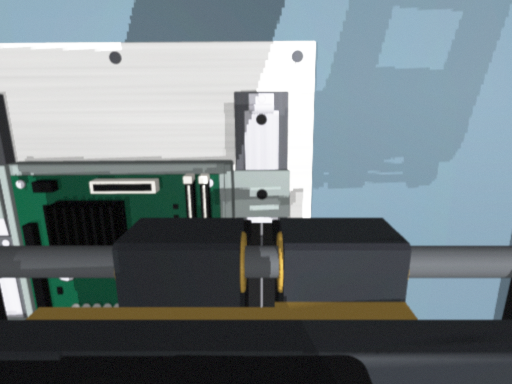

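The wrist view shows the fingers centred on the near-left lug (hole at (262,194)), with its tab in front (mark at (262,119)). I'll come down on it.

Call:
{"api": "arm_command", "payload": {
  "plan": [
    [[0.05,0,-1.2],0],
    [[0.05,0,-2.4],0],
    [[0.05,0,-3.6],0],
    [[0.05,0,-3.8],0],
    [[0.05,0,-3.8],0]
  ]
}}

```text
time: 2.25
position: [0.4982, 0.096, 0.053]
tool_rot: [0.707, -0.0, 0.0, -0.707]
ft_force: [-0.8, -0.2, -0.2]
grip_width: 0.0005
```

Call:
{"api": "arm_command", "payload": {
  "plan": [
    [[0,0,-0.08],0],
    [[0,0,-0.16],0],
    [[0,0,-0.24],0],
    [[0,0,-0.24],0],
    [[0,0,-0.24],0]
  ]
}}

```text
time: 2.75
position: [0.498, 0.0957, 0.0469]
tool_rot: [0.707, -0.0, 0.001, -0.707]
ft_force: [0.7, -0.5, 0.1]
grip_width: 0.0001
```

Call:
{"api": "arm_command", "payload": {
  "plan": [
    [[0,0,-0.04],0],
    [[0,0,-0.08],0],
    [[0,0,-0.12],0],
    [[0,0,-0.16],0],
    [[0,0,-0.16],0]
  ]
}}

```text
time: 3.25
position: [0.4978, 0.0957, 0.0423]
tool_rot: [0.707, -0.001, 0.0, -0.707]
ft_force: [0.5, -0.3, -0.1]
grip_width: 0.0004
```

Call:
{"api": "arm_command", "payload": {
  "plan": [
    [[0,0,-0.04],0],
    [[0,0,-0.08],0],
    [[0,0,-0.08],0]
  ]
}}

```text
time: 3.55
position: [0.4978, 0.0957, 0.0404]
tool_rot: [0.707, -0.001, 0.0, -0.707]
ft_force: [-1.2, -0.5, 0.2]
grip_width: 0.0003
```

Call:
{"api": "arm_command", "payload": {
  "plan": [
    [[0,0,-0.04],0],
    [[0,0,-0.04],0],
    [[0,0,-0.04],0]
  ]
}}

```text
time: 3.85
position: [0.498, 0.0957, 0.0399]
tool_rot: [0.707, -0.0, 0.001, -0.707]
ft_force: [-0.8, 0.6, 4.6]
grip_width: 0.0006
```

Call:
{"api": "arm_command", "payload": {
  "plan": [
    [[0,0,-0.02],0],
    [[0,0,-0.04],0],
    [[0,0,-0.04],0]
  ]
}}

```text
time: 4.15
position: [0.498, 0.0957, 0.0398]
tool_rot: [0.707, -0.0, 0.001, -0.707]
ft_force: [-2.3, 0.2, 12.8]
grip_width: 0.0006
```

The near-left lug is solid: 12.8 N with no give. Next is the far-left lug.

Call:
{"api": "arm_command", "payload": {
  "plan": [
    [[0,0,0.4],0],
    [[0,0,1.2],0],
    [[1.6,0,1.6],0],
    [[3.3,0,1.6],0],
    [[5.0,0,1.6],0]
  ]
}}

```text
time: 4.65
position: [0.6245, 0.0958, 0.0795]
tool_rot: [-0.707, -0.0, -0.001, 0.707]
ft_force: [0.8, -0.2, -1.0]
grip_width: 0.0004
```

Call:
{"api": "arm_command", "payload": {
  "plan": [
    [[0.42,0,-0.4],0],
    [[0.42,0,-1.1],0],
    [[0.42,0,-1.3],0],
    [[0.42,0,-1.36],0],
    [[0.42,0,-1.36],0]
  ]
}}

```text
time: 5.15
position: [0.6325, 0.0958, 0.0443]
tool_rot: [-0.707, 0.001, 0.0, 0.707]
ft_force: [-0.3, 0.0, 0.1]
grip_width: 0.0008
```

Call:
{"api": "arm_command", "payload": {
  "plan": [
    [[0,0,-0.04],0],
    [[0,0,-0.08],0],
    [[0,0,-0.12],0],
    [[0,0,-0.12],0]
  ]
}}

```text
time: 5.55
position: [0.6334, 0.0957, 0.0417]
tool_rot: [-0.707, 0.0, -0.0, 0.707]
ft_force: [-0.3, -0.3, 0.4]
grip_width: 0.0001
```

Call:
{"api": "arm_command", "payload": {
  "plan": [
    [[0,0,-0.04],0],
    [[0,0,-0.08],0],
    [[0,0,-0.08],0]
  ]
}}

```text
time: 5.85
position: [0.6332, 0.0957, 0.0394]
tool_rot: [-0.707, 0.001, -0.0, 0.707]
ft_force: [-0.2, 0.1, -0.2]
grip_width: 0.0003
```

Call:
{"api": "arm_command", "payload": {
  "plan": [
    [[0,0,-0.04],0],
    [[0,0,-0.04],0],
    [[0,0,-0.04],0]
  ]
}}

```text
time: 6.15
position: [0.6334, 0.0957, 0.0385]
tool_rot: [0.707, -0.0, 0.0, -0.707]
ft_force: [0.5, -0.3, 0.6]
grip_width: 0.0002
```

Call:
{"api": "arm_command", "payload": {
  "plan": [
    [[0,0,-0.04],0],
    [[0,0,-0.04],0],
    [[0,0,-0.04],0]
  ]
}}

```text
time: 6.45
position: [0.6334, 0.0957, 0.0375]
tool_rot: [0.707, -0.0, 0.0, -0.707]
ft_force: [1.5, 0.8, 0.6]
grip_width: 0.0007
```

Call:
{"api": "arm_command", "payload": {
  "plan": [
    [[0,0,-0.04],0],
    [[0,0,-0.04],0],
    [[0,0,-0.04],0]
  ]
}}

```text
time: 6.75
position: [0.6335, 0.0957, 0.0373]
tool_rot: [0.707, -0.0, 0.001, -0.707]
ft_force: [-1.6, -0.5, 5.0]
grip_width: 0.0003
```

Call:
{"api": "arm_command", "payload": {
  "plan": [
    [[0,0,-0.04],0],
    [[0,0,-0.04],0],
    [[0,0,-0.04],0]
  ]
}}

```text
time: 7.05
position: [0.6335, 0.0957, 0.0372]
tool_rot: [0.707, -0.0, 0.001, -0.707]
ft_force: [-2.4, -0.3, 10.6]
grip_width: 0.0003
```

The far-left lug is solid too (10.6 N, no give). Going over the board, with clearance, to the far-right lug.

Call:
{"api": "arm_command", "payload": {
  "plan": [
    [[0,0,0.6],0],
    [[0,0,2.2],0],
    [[0,0,2.8],0],
    [[0,-1.8,2.8],0],
    [[0,-3.6,2.8],0]
  ]
}}

```text
time: 7.55
position: [0.6342, 0.0061, 0.1069]
tool_rot: [0.707, 0.002, 0.0, -0.707]
ft_force: [0.0, 0.2, -1.0]
grip_width: 0.0004
```

Call:
{"api": "arm_command", "payload": {
  "plan": [
    [[0,-1.9,0],0],
    [[0,-3.8,0],0],
    [[0,-5.5,0],0],
    [[0.02,-5.98,0],0],
    [[0.02,-5.98,-0.3],0]
  ]
}}

```text
time: 8.05
position: [0.6349, -0.1464, 0.0988]
tool_rot: [0.708, -0.001, 0.003, -0.707]
ft_force: [0.4, -0.0, 1.1]
grip_width: 0.0005
```

Call:
{"api": "arm_command", "payload": {
  "plan": [
    [[0,0,-1.0],0],
    [[0,0,-1.8],0],
    [[0,0,-2.1],0],
    [[0,0,-2.14],0],
    [[0,0,-2.14],0]
  ]
}}

```text
time: 8.55
position: [0.6342, -0.1427, 0.0447]
tool_rot: [-0.707, -0.0, -0.0, 0.707]
ft_force: [0.2, 0.4, 0.2]
grip_width: 0.0005
```

Commanded z is now about 45 mm.

Call:
{"api": "arm_command", "payload": {
  "plan": [
    [[0,0,-0.04],0],
    [[0,0,-0.08],0],
    [[0,0,-0.08],0]
  ]
}}

```text
time: 8.85
position: [0.6342, -0.1439, 0.0432]
tool_rot: [0.707, -0.0, 0.001, -0.707]
ft_force: [0.4, 0.7, -0.2]
grip_width: 0.0009
```

Call:
{"api": "arm_command", "payload": {
  "plan": [
    [[0,0,-0.04],0],
    [[0,0,-0.04],0]
  ]
}}

```text
time: 9.05
position: [0.6339, -0.1439, 0.0416]
tool_rot: [0.707, -0.0, 0.001, -0.707]
ft_force: [0.0, -0.2, -0.5]
grip_width: 0.0008
```

Call:
{"api": "arm_command", "payload": {
  "plan": [
    [[0,0,-0.04],0],
    [[0,0,-0.04],0]
  ]
}}

```text
time: 9.25
position: [0.6338, -0.1438, 0.0404]
tool_rot: [-0.707, 0.001, -0.0, 0.707]
ft_force: [-0.4, 0.5, 0.5]
grip_width: 0.0003
```

Call:
{"api": "arm_command", "payload": {
  "plan": [
    [[0,0,-0.04],0],
    [[0,0,-0.04],0]
  ]
}}

```text
time: 9.45
position: [0.634, -0.1439, 0.0397]
tool_rot: [0.707, -0.0, 0.0, -0.707]
ft_force: [0.1, -0.2, 2.1]
grip_width: 0.0006
```

Call:
{"api": "arm_command", "payload": {
  "plan": [
    [[0,0,-0.04],0],
    [[0,0,-0.04],0],
    [[0,0,-0.04],0]
  ]
}}

```text
time: 9.75
position: [0.634, -0.1439, 0.0397]
tool_rot: [0.707, -0.0, 0.0, -0.707]
ft_force: [-1.8, 0.7, 6.4]
grip_width: 0.0003
```

Call:
{"api": "arm_command", "payload": {
  "plan": [
    [[0,0,-0.04],0],
    [[0,0,-0.04],0],
    [[0,0,-0.04],0]
  ]
}}

```text
time: 10.05
position: [0.634, -0.1439, 0.0397]
tool_rot: [0.707, -0.0, 0.001, -0.707]
ft_force: [-3.3, 1.2, 10.7]
grip_width: 0.0004
```

The far-right lug is solid (10.7 N, no give). That leaves the near-right lug.

Call:
{"api": "arm_command", "payload": {
  "plan": [
    [[0,0,0.4],0],
    [[0,0,1.2],0],
    [[-1.6,0,1.6],0],
    [[-3.3,0,1.6],0],
    [[-5.0,0,1.6],0]
  ]
}}

```text
time: 10.55
position: [0.5082, -0.1439, 0.0782]
tool_rot: [0.707, 0.0, 0.001, -0.707]
ft_force: [-0.8, -0.3, -0.0]
grip_width: 0.0006
```

Call:
{"api": "arm_command", "payload": {
  "plan": [
    [[-0.42,0,-0.4],0],
    [[-0.42,0,-1.0],0],
    [[-0.42,0,-1.28],0],
    [[-0.42,0,-1.28],0],
    [[-0.42,0,-1.28],0]
  ]
}}

```text
time: 11.05
position: [0.4991, -0.144, 0.0456]
tool_rot: [0.707, -0.0, 0.001, -0.707]
ft_force: [-0.0, 0.1, -0.2]
grip_width: 0.0005
```

Call:
{"api": "arm_command", "payload": {
  "plan": [
    [[0,0,-0.04],0],
    [[0,0,-0.08],0],
    [[0,0,-0.12],0],
    [[0,0,-0.12],0]
  ]
}}

```text
time: 11.45
position: [0.4984, -0.1437, 0.0426]
tool_rot: [0.707, -0.0, 0.0, -0.707]
ft_force: [0.1, -0.3, 0.4]
grip_width: 0.0006
```

Call:
{"api": "arm_command", "payload": {
  "plan": [
    [[0,0,-0.04],0],
    [[0,0,-0.04],0]
  ]
}}

```text
time: 11.65
position: [0.4983, -0.1438, 0.0415]
tool_rot: [-0.707, 0.0, -0.0, 0.707]
ft_force: [-1.2, 0.0, 0.1]
grip_width: 0.0004
```

Call:
{"api": "arm_command", "payload": {
  "plan": [
    [[0,0,-0.04],0],
    [[0,0,-0.04],0]
  ]
}}

```text
time: 11.85
position: [0.4983, -0.1438, 0.0404]
tool_rot: [-0.707, 0.0, -0.0, 0.707]
ft_force: [0.3, 0.2, 0.7]
grip_width: 0.0004
```

Call:
{"api": "arm_command", "payload": {
  "plan": [
    [[0,0,-0.04],0],
    [[0,0,-0.04],0],
    [[0,0,-0.04],0]
  ]
}}

```text
time: 12.15
position: [0.4984, -0.1438, 0.0398]
tool_rot: [0.707, -0.0, 0.0, -0.707]
ft_force: [-0.3, 0.0, 2.6]
grip_width: 0.0005
```

Call:
{"api": "arm_command", "payload": {
  "plan": [
    [[0,0,-0.04],0],
    [[0,0,-0.04],0],
    [[0,0,-0.04],0]
  ]
}}

```text
time: 12.45
position: [0.4984, -0.1438, 0.0387]
tool_rot: [0.707, -0.0, 0.0, -0.707]
ft_force: [-1.4, 0.8, 5.4]
grip_width: 0.0005
```

Call:
{"api": "arm_command", "payload": {
  "plan": [
    [[0,0,-0.04],0],
    [[0,0,-0.04],0],
    [[0,0,-0.04],0]
  ]
}}

```text
time: 12.75
position: [0.4985, -0.1438, 0.0376]
tool_rot: [0.707, -0.0, 0.0, -0.707]
ft_force: [-0.4, 0.0, 5.3]
grip_width: 0.0006
```

It's giving way: 39.8 → 37.6 mm at about 5 N. I'll continue to the stop to confirm.

Call:
{"api": "arm_command", "payload": {
  "plan": [
    [[0,0,-0.04],0],
    [[0,0,-0.04],0],
    [[0,0,-0.04],0]
  ]
}}

```text
time: 13.05
position: [0.4984, -0.1438, 0.0369]
tool_rot: [0.707, -0.0, 0.0, -0.707]
ft_force: [-0.1, 1.1, 7.2]
grip_width: 0.0004
```

Call:
{"api": "arm_command", "payload": {
  "plan": [
    [[0,0,-0.04],0],
    [[0,0,-0.04],0],
    [[0,0,-0.04],0]
  ]
}}

```text
time: 13.35
position: [0.4985, -0.1439, 0.0367]
tool_rot: [0.707, -0.0, 0.001, -0.707]
ft_force: [-1.9, 1.5, 13.8]
grip_width: 0.0003
```

The near-right lug is the loose one: it gave 3 mm (39.8 → 36.8) and then stopped. I'll let go, move back over its tab and look.

Call:
{"api": "arm_command", "payload": {
  "plan": [
    [[0,0,0.4],0],
    [[0,0,1.2],0],
    [[0,0,2.4],0],
    [[-1.0,0,2.6],0],
    [[-1.76,0,2.6],0]
  ]
}}

```text
time: 13.85
position: [0.4544, -0.144, 0.1015]
tool_rot: [0.708, 0.0, 0.001, -0.707]
ft_force: [-1.4, 0.8, -0.1]
grip_width: 0.0006
```

Run:
```python
from h import *
from rig import camera
o=st()
for n in ["side","wrist","top"]:
    c=camera(n); pickle.dump(c,open(f"pics/{n}2.pkl","wb"))
    cv2.imwrite(f"pics/{n}2.png",c["pixels"][:,:,::-1])
a=cv2.imread("pics/side2.png")[200:290,220:350]
cv2.imwrite("pics/side2c.png",cv2.resize(a,None,fx=6,fy=6,interpolation=cv2.INTER_CUBIC))
a=cv2.imread("pics/top2.png")[180:268,270:350]
cv2.imwrite("pics/top2c.png",cv2.resize(a,None,fx=6,fy=6,interpolation=cv2.INTER_CUBIC))
```

```text
t 13.85 pos [ 454.4 -144.   101.5] F [-1.43  0.79 -0.1 ] w 0.0006 open-axis yaw 89.97 y [ 0.002 -0.001 -1.   ]
```

View pics/wrist2.png

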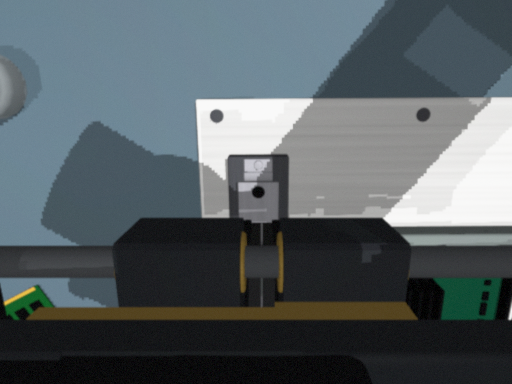

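View pics/side2c.png

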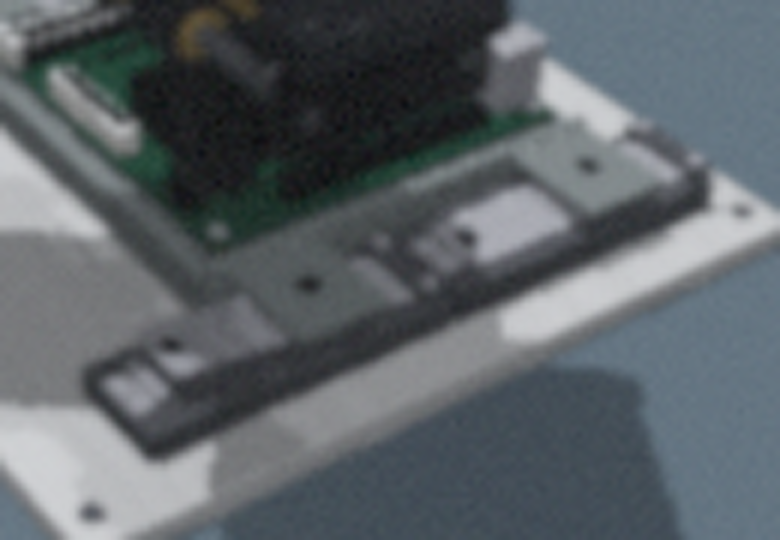

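View pics/top2c.png

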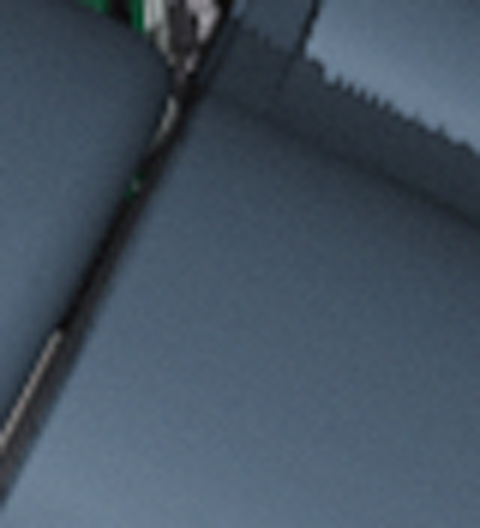

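In the side crop the near-right tab is clearly raised off its clip, with the tab end at about (165,345) and the clip at (130,390). The far-right tab lies flat between the seat's rims. The shut fingers are about 30 mm across their backs and could foul those rims, so I'll turn 90° to put the 19 mm pad width across the 28 mm tab.

Run:
```python
from h import *
o=st(); print(np.round(o["q"],2))
```

```text
t 14.0 pos [ 453.5 -143.5  100.5] F [ 0.03 -0.64 -0.1 ] w 0.0002 open-axis yaw 89.88 y [-0.001  0.001 -1.   ]
[-0.54  0.54  1.91  0.    0.7  -2.11]
```

Call:
{"api": "arm_command", "payload": {
  "plan": [
    [[0,0,0],-1.6],
    [[0,0,0],-3.2],
    [[0,0,0],-4.8],
    [[0,0,0],-6.4],
    [[0,0,0],-8]
  ]
}}

```text
time: 14.5
position: [0.4559, -0.1443, 0.1002]
tool_rot: [0.664, -0.244, 0.245, -0.664]
ft_force: [-0.7, 0.5, 0.6]
grip_width: 0.0003
```

Call:
{"api": "arm_command", "payload": {
  "plan": [
    [[0,0,0],-1.6],
    [[0,0,0],-3.2],
    [[0,0,0],-4.8],
    [[0,0,0],-6.4],
    [[0,0,0],-8]
  ]
}}

```text
time: 15.0
position: [0.4559, -0.1442, 0.1001]
tool_rot: [-0.54, 0.456, -0.457, 0.54]
ft_force: [-0.9, 0.1, 0.2]
grip_width: 0.0005
```

Call:
{"api": "arm_command", "payload": {
  "plan": [
    [[0,0,-0.5],-1.5],
    [[0,0,-1.2],-2],
    [[0,0,-1.7],-2],
    [[0,0,-1.7],-2]
  ]
}}

```text
time: 15.4
position: [0.4548, -0.1437, 0.0564]
tool_rot: [-0.5, 0.501, -0.5, 0.5]
ft_force: [-0.4, 0.4, -0.6]
grip_width: 0.0007
```

Run:
```python
from h import *
from rig import camera
o=st()
c=camera("side"); pickle.dump(c,open(f"pics/side3.pkl","wb"))
a=c["pixels"][190:300,220:350,::-1]
cv2.imwrite("pics/side3c.png",cv2.resize(a,None,fx=5,fy=5,interpolation=cv2.INTER_CUBIC))
```

```text
t 15.4 pos [ 454.8 -143.7   56.4] F [-0.4   0.43 -0.63] w 0.0007 open-axis yaw -0.06 y [-0.002  0.001 -1.   ]
```

View pics/side3c.png

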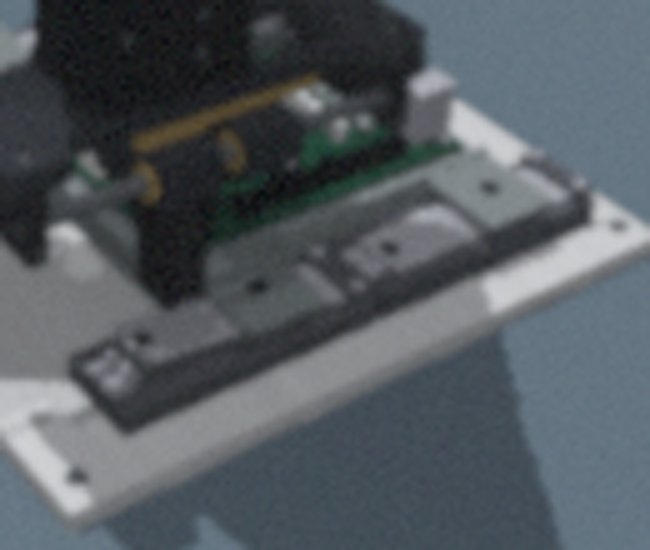

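The side view shows the fingertips above the raised tab, clear of the lug. Pressing down.

Call:
{"api": "arm_command", "payload": {
  "plan": [
    [[0,0,-0.2],0],
    [[0,0,-0.4],0],
    [[0,0,-0.48],0],
    [[0,0,-0.48],0]
  ]
}}

```text
time: 15.85
position: [0.4544, -0.1438, 0.0459]
tool_rot: [-0.5, 0.5, -0.5, 0.5]
ft_force: [-0.3, -0.8, 0.1]
grip_width: 0.0003
```

Call:
{"api": "arm_command", "payload": {
  "plan": [
    [[0,0,-0.04],0],
    [[0,0,-0.08],0],
    [[0,0,-0.12],0],
    [[0,0,-0.16],0]
  ]
}}

```text
time: 16.25
position: [0.4544, -0.1438, 0.0421]
tool_rot: [0.5, -0.5, 0.5, -0.5]
ft_force: [-0.1, 0.3, -0.5]
grip_width: 0.0005
```

Call:
{"api": "arm_command", "payload": {
  "plan": [
    [[0,0,-0.04],0],
    [[0,0,-0.08],0],
    [[0,0,-0.12],0]
  ]
}}

```text
time: 16.55
position: [0.4544, -0.1438, 0.039]
tool_rot: [-0.5, 0.5, -0.5, 0.5]
ft_force: [0.2, -0.2, -1.4]
grip_width: 0.0007
```

Call:
{"api": "arm_command", "payload": {
  "plan": [
    [[0,0,-0.04],0],
    [[0,0,-0.08],0],
    [[0,0,-0.08],0]
  ]
}}

```text
time: 16.85
position: [0.4544, -0.1438, 0.037]
tool_rot: [-0.5, 0.5, -0.5, 0.5]
ft_force: [-0.1, 0.5, 1.7]
grip_width: 0.0005
```

Call:
{"api": "arm_command", "payload": {
  "plan": [
    [[0,0,-0.04],0],
    [[0,0,-0.08],0],
    [[0,0,-0.08],0]
  ]
}}

```text
time: 17.15
position: [0.4542, -0.1438, 0.035]
tool_rot: [-0.5, 0.5, -0.5, 0.5]
ft_force: [-0.5, -0.3, 2.1]
grip_width: 0.0003
```

Call:
{"api": "arm_command", "payload": {
  "plan": [
    [[0,0,-0.04],0],
    [[0,0,-0.08],0],
    [[0,0,-0.08],0]
  ]
}}

```text
time: 17.45
position: [0.4541, -0.1437, 0.0329]
tool_rot: [-0.5, 0.5, -0.5, 0.5]
ft_force: [-1.0, -0.4, 3.1]
grip_width: 0.0006
```

Call:
{"api": "arm_command", "payload": {
  "plan": [
    [[0,0,-0.04],0],
    [[0,0,-0.08],0],
    [[0,0,-0.08],0]
  ]
}}

```text
time: 17.75
position: [0.4541, -0.1437, 0.031]
tool_rot: [-0.5, 0.501, -0.5, 0.5]
ft_force: [-2.7, -0.5, 3.0]
grip_width: 0.0003
```

Call:
{"api": "arm_command", "payload": {
  "plan": [
    [[0,0,-0.04],0],
    [[0,0,-0.08],0],
    [[0,0,-0.08],0]
  ]
}}

```text
time: 18.05
position: [0.4541, -0.1437, 0.0293]
tool_rot: [-0.5, 0.5, -0.5, 0.5]
ft_force: [-3.1, -0.4, 7.8]
grip_width: 0.0003
```

Call:
{"api": "arm_command", "payload": {
  "plan": [
    [[0,0,-0.04],0],
    [[0,0,-0.04],0],
    [[0,0,-0.04],0]
  ]
}}

```text
time: 18.35
position: [0.4541, -0.1437, 0.0281]
tool_rot: [-0.5, 0.5, -0.5, 0.5]
ft_force: [-2.8, -0.5, 5.2]
grip_width: 0.0004
```

Call:
{"api": "arm_command", "payload": {
  "plan": [
    [[0,0,-0.04],0],
    [[0,0,-0.04],0],
    [[0,0,-0.04],0]
  ]
}}

```text
time: 18.65
position: [0.4541, -0.1437, 0.027]
tool_rot: [-0.5, 0.501, -0.5, 0.5]
ft_force: [-3.2, -1.3, 2.9]
grip_width: 0.0004
```

Call:
{"api": "arm_command", "payload": {
  "plan": [
    [[0,0,-0.04],0],
    [[0,0,-0.04],0],
    [[0,0,-0.04],0]
  ]
}}

```text
time: 18.95
position: [0.4542, -0.1437, 0.0263]
tool_rot: [-0.5, 0.5, -0.5, 0.5]
ft_force: [-3.5, -0.6, 7.9]
grip_width: 0.0001
```

Force dropped at 27 mm, which suggests the snap, and is now rising against a stop. One more small press to confirm.

Call:
{"api": "arm_command", "payload": {
  "plan": [
    [[0,0,-0.02],0],
    [[0,0,-0.02],0],
    [[0,0,-0.02],0]
  ]
}}

```text
time: 19.25
position: [0.4542, -0.1437, 0.0262]
tool_rot: [-0.5, 0.5, -0.5, 0.5]
ft_force: [-4.2, 0.4, 11.5]
grip_width: 0.0003
```

Call:
{"api": "arm_command", "payload": {
  "plan": [
    [[0,0,0.4],0],
    [[0,0,1.6],0],
    [[0,0,3.4],0],
    [[-0.5,0,5],0],
    [[-0.5,0,6],0]
  ]
}}

```text
time: 19.75
position: [0.4424, -0.144, 0.1783]
tool_rot: [0.499, -0.499, 0.502, -0.5]
ft_force: [0.7, -0.8, -0.5]
grip_width: 0.0006
```

Run:
```python
from h import *
from rig import camera
o=st()
c=camera("side"); pickle.dump(c,open(f"pics/side4.pkl","wb"))
cv2.imwrite("pics/side4.png",c["pixels"][:,:,::-1])
a=c["pixels"][190:300,220:350,::-1]
cv2.imwrite("pics/side4c.png",cv2.resize(a,None,fx=5,fy=5,interpolation=cv2.INTER_CUBIC))
```

```text
t 19.75 pos [ 442.4 -144.   178.3] F [ 0.71 -0.82 -0.51] w 0.0006 open-axis yaw -0.08 y [ 0.004 -0.002 -1.   ]
```

View pics/side4c.png

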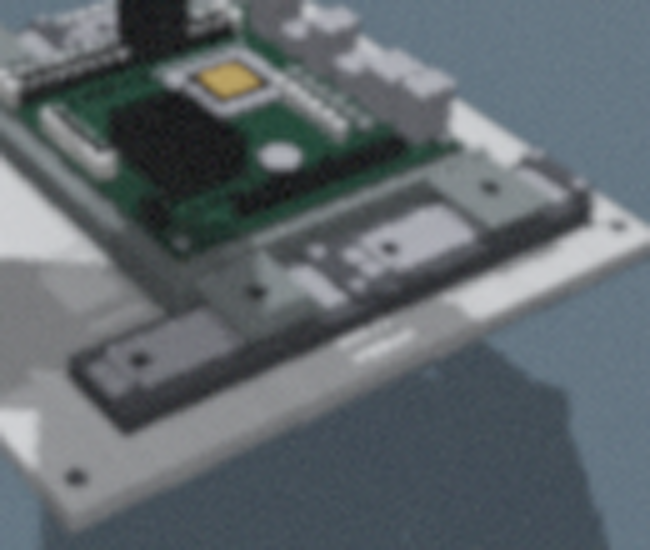

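The tab now lies flat in its clip like the far-right one. Its hole moved from (143,340) to (140,360), and the lug hole dropped from (257,287) to (257,292). I'll check once more after a pause that it stays, then hand in.

Call:
{"api": "arm_command", "payload": {
  "plan": [
    [[0,0,0.5],0],
    [[0,0,0.5],0],
    [[0,0,0.5],0],
    [[0,0,0.5],0],
    [[0,0,0.5],0]
  ]
}}

```text
time: 20.3
position: [0.4416, -0.1436, 0.1871]
tool_rot: [-0.5, 0.501, -0.5, 0.5]
ft_force: [1.0, 0.3, 0.9]
grip_width: 0.0004
```

Run:
```python
from h import *
from rig import camera,hand_in
o=st()
c=camera("side"); p=pickle.load(open("pics/side4.pkl","rb")); s=pickle.load(open("pics/side0.pkl","rb"))
cv2.imwrite("pics/side5.png",c["pixels"][:,:,::-1])
d=lambda a,b,r:np.abs(a["pixels"][r].astype(int)-b["pixels"][r]).mean()
r=np.s_[240:285,230:290]
print("tab region now vs 0.5s ago",d(c,p,r),"vs start",d(c,s,r))
```

```text
t 20.3 pos [ 441.6 -143.6  187.1] F [0.95 0.33 0.9 ] w 0.0004 open-axis yaw -0.07 y [-0.001  0.001 -1.   ]
tab region now vs 0.5s ago 3.063827160493827 vs start 37.751975308641974
```

View pics/side5.png

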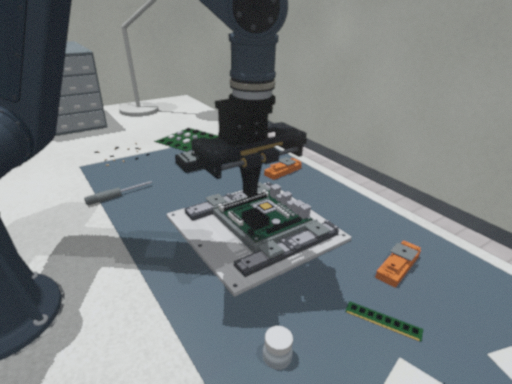

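The tab is still flat, the arm is clear above the jig, and the driver, jar, memory and orange parts are where they were.

```bash
python3 -c "
from rig import hand_in
print(hand_in())"
```

```text
the job is handed in; nothing more can be done
None
```

I found the loose corner and pressed its shim back into its clip, then handed the job in at about 20 s of the 58 s allowed.

- **Finding the corner:** I pressed the near-left, far-left and far-right lugs, and each held solid at 10.6–12.8 N. The near-right lug gave 3 mm (39.8 → 36.8 mm) at about 5 N, then stopped.
- **Fixing the shim:** I let go of that lug and pressed its tab from about 37 mm down to 26.2 mm. The force fell from 7.8 to 2.9 N as it snapped, then rose to 11.5 N against the seat. The travel was slightly over the stated 9–10 mm; I judged the first contact only from the force reading.
- **Last checks:** with the arm clear, the side camera showed the tab flat like its neighbour, the lug lower, and both unchanged half a second later. The driver, jar, memory module and orange parts looked undisturbed. The multimeter was partly hidden by the gripper in that last picture, but the arm never went near it.

I did not press the near-right lug again afterwards, so the evidence that it is now solid is the snap and the pictures. No check failed.

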